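# Slide the serving board out over the riser's edge

## Robot

A 6-joint arm with a two-finger parallel gripper is mounted at the origin on the work surface. World frame = base frame: x ahead of the robot, y to its left, z up, the work surface at z = 0. Lengths are in m, angles in rad, forces in N, time in s.
With the tool pointing down it reaches from about 0.15 to 0.775 m from the base axis. Payload 6.1 kg.
Tool frame: the origin (TCP) lies midway between the tips of the shut fingers; the grasp point (between the pads) lies 19 mm behind it (r.tcp_to_grasp is the z of the grasp point in the tool frame, in m); z points along the fingers, y is the line along which they close (so a half turn about z gives the same grasp; the last joint's range is limited). The gripper opens to 85 mm and grips with 20 to 120 N. Pads are 22 mm wide; open, the fingers measure 114 mm over their backs; the gripper's body (76 mm by 85 mm) begins 54 mm behind the grasp point. The pads swing forward as they close: fully open they stand 13 mm farther back than shut.
Start: joints at [-1.158, 0.126, -0.04, 1.405, 0, 1.571], TCP at [0.211, -0.481, 0.202] pointing down, gripper open.
Joint ranges: [-2.72, 2.72], [-0.95, 1.95], [-1.27, 1.35], [-1.78, 2.02], [-1.46, 1.47], [-3.14, 3.14]. Speed limits (rad/s): [2.39, 2.39, 3.01, 3.14, 3.14, 3.14].

## Interface

Orientations are given as a rotation vector (axis times angle).
In Python, from plant import r gives the robot as it stands.
- The arm moves only by the tool arm_command, never from a script. Its argument "motion" is a list of rows, each an object with "travel": the shift along the tool's x, y, z in mm, a list of three; "rotation": the turn, a rotation vector about the tool's x, y, z in rad, a list of three; "gripper": the finger opening in mm, from 0 to 85.4. A call has exactly 5 rows; each row shifts and turns the commanded pose from where the row before left it, along the tool's axes as they then stand; what a row does not reach is not made up. A row lasts 1/12 s, in which the tool goes at most 41.7 mm and 7.16 degrees, less where a joint would pass 70% of its speed; a pose out of reach is approached as far as the arm can. A call is refused whole if a number of a shift passes 41.7 or a number of a turn 0.125, either way. A call with a gripper value outside its range is refused whole. The fingers move at their own pace and stop on an object; the grip force is fixed at half the most. Time passes only in rows, so rows that do not move let the fingers close, or fill a call up. It gives the time, the measured TCP pose, the force, the opening and the grip force at its end, in the units of the state.
- r.sense(): the state, without advancing time (a new reading comes with each control period).
- r.get_image(name): name is "side" or "top"; returns (picture, depth): 480x640x3 uint8, red, green, blue; 480x640 float32, m along the optical axis (not along the pixel's ray), 0 where there is no reading.
- r.camera_params(name): a dict with "camera_matrix" (3x3 intrinsics, pixels), "k1" (the pictures are not rectified: a ray, as slopes to the right and down, at radius r is drawn at 1 + k1 r^2 times it, then the intrinsics apply), "R" (3x3) and "t" (3): a world point X has camera coordinates R X + t. Camera axes: x right, y down, z forward; pixel columns grow to the right and rows downward; lengths in m; the calibration is good to about 2 mm. A picture is of the moment at which its call begins. camera_params takes no time and is no camera call.
- r.close_job(): hands the job in; it is judged then, once.
The state is a dict: "clock": time; "qpos": joint angles; "qvel": joint speeds; "effort": joint torques, N m; "tcp_pos": TCP position; "orientation": TCP orientation; "wrist_force": force on the tool from outside, world axes, zero at the start; "torque": the same for the moment, N m; "gripper_width": opening from 0.0 (shut) to 1.0 (fully open); "gripper_force": force on a finger pad.
Only numpy, scipy, OpenCV 4.12 (cv2) and the standard library are available. Lean on these libraries where they do the work, as an engineer would, in place of code of your own. Each camera call takes 0.05 s, during which the arm holds its last target. There are 200 camera calls.

## Task

Two flat wooden boards lie on the white display riser; push the larger, oblong one with the fingers so that it slides over the riser's long edge on the side away from the robot, until about 4 cm of it overhangs and a guest can get a hand under it, its front square with that edge. It must only slide, never be lifted or tipped. Leave the small square board, and all that stands on and around the riser, where they are, and let go at the end.

Things in the scene. Friction and masses are not known exactly. Their poses are not given: they have to be found in the camera images.
- riser: white display riser with a steel foot strip, fixed to the counter: a plain block 240 (its x) by 440 (its y) by 60 high. Origin: centre of its underside, on the counter; its flat top is 60 above. Its +x axis points roughly away from the robot (yaw within 0.28 rad), towards the long edge the board must overhang, 120 from the origin.
- riser_edge (a point): middle of that far long edge of the riser, at the top face
- board: the larger board: dark wood, oblong, 130 (its x) by 150 (its y) by 10 thick, 0.11 to 0.23 kg, loose, flat on one half (left or right) of the riser. Origin: centre of its underside; z is up; +x points to its far, front side. It starts wholly on the riser, turned up to 0.18 rad from it.
- board_front (a point): middle of the board's front (far) side, at its underside, 65 along x from the board's origin
- small_board: the smaller board: same wood, 100 by 100 by 10 thick, loose, flat on the other half of the riser. Origin: centre of its underside. To be left alone.
- salt: small steel salt shaker, 36 across, 60 high, standing on the riser between the boards, in the far half. Origin: centre of its foot. To be left alone.
- sugar_jar: small glass jar with a metal cap, about 38 across, 60 high, standing on the riser between the boards, in the near half. Origin: centre of its foot. To be left alone.
- shaker_a: steel shaker, 60 across, 95 high, on the counter to the right. Origin: centre of its foot. To be left alone.
- shaker_b: steel shaker like the other, on the counter to the right. To be left alone.
- mug: white mug, 80 across, 90 high, on the counter to the left. Origin: centre of its foot. To be left alone.
- bowl: white bowl, 116 across, 50 high, on the counter to the left, farther out than the mug. Origin: centre of its foot. To be left alone.
- spoon: steel spoon, about 190 long, lying on the counter beyond the riser. Origin: near its middle. To be left alone.

How it is judged:
At the end, for the whole second after the job is handed in: The board lies flat and at rest on the riser, the middle of its front side 30 to 50 mm beyond the riser's far edge, square with it within 0.14 rad; small board within 12 mm, salt and sugar jar within 15 mm, the rest within 20 mm of where they started (x of board_front in the frame of riser between 0.15 and 0.17 m and angle between the x axis of board and the x axis of riser, either way round below 0.14 rad and z of board in the frame of riser between 0.055 and 0.064 m and angle between board's own z axis and vertical below 0.05 rad and linear speed of board below 0.01 m/s and distance of small_board from where it was at the start of the episode below 0.012 m and distance of each of salt, sugar_jar from where it was at the start of the episode below 0.015 m and distance of each of shaker_a, shaker_b, mug, bowl, spoon from where it was at the start of the episode below 0.02 m); the robot touches nothing.
It fails at once if the board was lifted off the riser or fell (z of board in the frame of riser above 0.068 m or z of board in the frame of riser below 0.05 m).
It fails at once if the board was tipped (angle between board's own z axis and vertical above 0.1 rad).
It fails at once if a bystander was shifted (not (distance of small_board from where it was at the start of the episode below 0.012 m and distance of each of salt, sugar_jar from where it was at the start of the episode below 0.015 m and distance of each of shaker_a, shaker_b, mug, bowl, spoon from where it was at the start of the episode below 0.02 m)).
It fails at once if a bystander was tipped over (angle between any of salt, sugar_jar, shaker_a, shaker_b, mug, bowl's own z axis and vertical above 0.35 rad).
It also fails if it takes over 40 s, if anything falls off the work surface, if the arm or the gripper's body presses on something with over 40 N, if the wrist force passes 120 N, or if a joint passes its speed limit or range.

## Working session

There is one attempt and no reset: what is moved stays moved. The work goes in short steps, Python scripts to look and compute and a tool call to move; the robot and the scene stay as the last step left them, time stands still between calls to the robot, and variables do not carry over. Pictures are saved under pics/ and viewed, at most 10 in all, crops included, and the job is handed in when it is done.

Besides the shell and the picture viewer there is one more tool, called as name(argument=value, ...), one argument or row to a line, values as JSON. arm_command: Moves the arm, as the interface text tells. Its arguments: {"type":"object","properties":{"motion":{"type":"array","items":{"type":"object","properties":{"travel":{"type":"array","items":{"type":"number"}},"rotation":{"type":"array","items":{"type":"number"}},"gripper":{"type":"number"}}}}},"required":["motion"]}

```bash
mkdir -p pics; cat > h.py <<'E'
import numpy as np, cv2
from plant import r
from scipy.spatial.transform import Rotation as Ro
def cloud(name):
    im,d=r.get_image(name); p=r.camera_params(name); K=np.array(p["camera_matrix"]);k1=p["k1"]
    v,u=np.mgrid[0:480,0:640].astype(np.float64)
    pts=np.stack([u,v],-1).reshape(-1,1,2)
    n=cv2.undistortPoints(pts,K,np.array([k1,0,0,0.])).reshape(480,640,2)
    c=np.dstack([n[...,0]*d,n[...,1]*d,d])
    X=(c-np.array(p["t"]).reshape(3))@np.array(p["R"])
    X[d<=0]=np.nan
    return im,d,X
def save(im,n): cv2.imwrite("pics/"+n,im[...,::-1])
E
python3 - <<'E'
from h import *
s=r.sense(); print({k:np.round(v,3) for k,v in s.items()})
for n in("top","side"):
    im,d,X=cloud(n); save(im,n+"0.png"); np.savez(n+"0.npz",im=im,X=X)
    p=r.camera_params(n); print(n,(-np.array(p["R"]).T@np.array(p["t"]).reshape(3)).round(3))
E
```

```text
{'clock': np.float64(0.0), 'qpos': array([-1.158,  0.126, -0.041,  1.405,  0.   ,  1.571]), 'qvel': array([-0.   ,  0.   , -0.   ,  0.002,  0.001,  0.001]), 'effort': array([-0.0000e+00, -4.3591e+01,  3.5292e+01,  1.7000e-02, -0.0000e+00,
       -0.0000e+00]), 'tcp_pos': array([ 0.21 , -0.48 ,  0.201]), 'orientation': array([-3.073e+00, -6.440e-01,  1.000e-03]), 'wrist_force': array([-0.02 , -0.196, -0.089]), 'torque': array([ 0.033, -0.054, -0.009]), 'gripper_force': np.float64(0.0), 'gripper_width': np.float64(0.997)}
top [0.345 0.017 1.291]
side [ 0.317 -0.897  0.934]
```

View pics/top0.png

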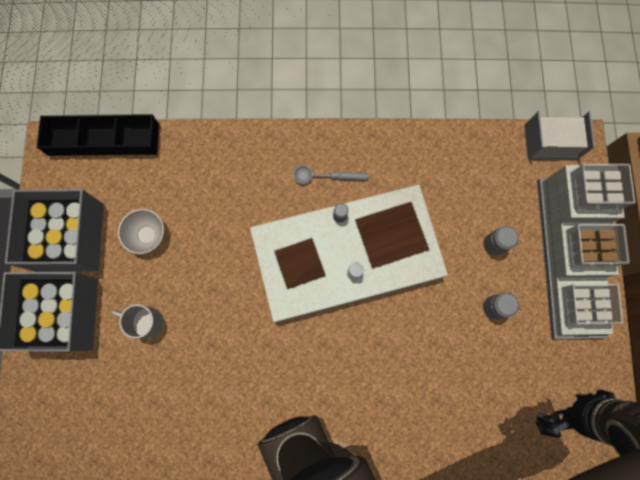

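View pics/side0.png

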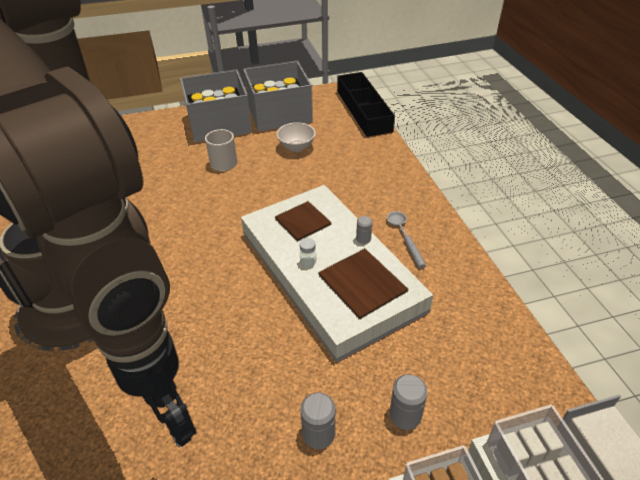

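The top view shows the riser centred near (348,254). The big board is on its right half at (392,236), the small board at (300,263), the salt at (341,213) and the jar at (355,271). The side view agrees. Next I'll segment the boards and fit rectangles.

```bash
cat > meas.py <<'E'
from h import *
def rect(P):
    (c,s,a)=cv2.minAreaRect((P[:,:2]*1000).astype(np.float32)); return np.round(c,1),np.round(s,1),round(a,2)
def measure(im,X,box=(230,170,460,330)):
    g=im.astype(int).sum(-1); m=np.zeros(g.shape,bool); u0,v0,u1,v1=box; m[v0:v1,u0:u1]=1
    z=X[...,2]
    out={}
    sat=im.max(-1).astype(int)-im.min(-1)
    brown=m&(g<230)&(sat>20)&(z>.058)&(z<.082)
    n,L,st,ce=cv2.connectedComponentsWithStats(brown.astype(np.uint8))
    for i in range(1,n):
        if st[i,4]>300:
            P=X[L==i]; out['brown%d'%i]=(st[i,4],np.median(P[:,2]).round(4),rect(P),ce[i].round(0))
    P=X[m&(z>.05)&(z<.08)]
    n,L,st,ce=cv2.connectedComponentsWithStats((m&(z>.05)&(z<.08)).astype(np.uint8)); i=1+st[1:,4].argmax()
    P=X[L==i]; out['riser']=(st[i,4],np.median(P[:,2]).round(4),rect(P))
    k=m&(z>.085)&(z<.14)
    n,L,st,ce=cv2.connectedComponentsWithStats(k.astype(np.uint8))
    for i in range(1,n):
        if st[i,4]>25: P=X[L==i]; out['tall%d'%i]=(st[i,4],P[:,2].max().round(3),rect(P),ce[i].round(0))
    return out
if __name__=="__main__":
    d=np.load("top0.npz")
    for k,v in measure(d["im"],d["X"]).items(): print(k,*v)
E
python3 meas.py
```

```text
brown1 2925 0.0695 (array([ 606.6, -179.3]), array([126.9, 146.8]), 17.86) [391. 235.]
brown2 1493 0.0696 (array([536.4,  47.6]), array([96.6, 94. ]), 19.38) [299. 263.]
riser 16588 0.0609 (array([566.9, -72.6]), array([241.7, 439.7]), 14.59)
tall1 210 0.127 (array([654. , -53.1]), array([33.9, 33.5]), 87.08) [341. 212.]
tall2 217 0.125 (array([510.8, -85.5]), array([33.3, 34.1]), 89.06) [356. 271.]
```

arm_command(
  motion=[
    {"travel": [0, 0, 0], "rotation": [0, 0, 0.08], "gripper": 85},
    {"travel": [0, 0, 0], "rotation": [0, 0, 0.08], "gripper": 85},
    {"travel": [30, -16, 0], "rotation": [0, 0, 0], "gripper": 85},
    {"travel": [30, -16, 0], "rotation": [0, 0, 0], "gripper": 85},
    {"travel": [30, -16, 0], "rotation": [0, 0, 0], "gripper": 85},
  ],
)

```text
clock: 0.52
tcp_pos: [0.286, -0.4111, 0.2013]
orientation: [-3.116, -0.393, 0.001]
wrist_force: [0.2, -1.0, 0.0]
gripper_width: 0.999
gripper_force: 0.0
```

arm_command(
  motion=[
    {"travel": [30, -16, 0], "rotation": [0, 0, 0], "gripper": 85},
    {"travel": [30, -16, 0], "rotation": [0, 0, 0], "gripper": 85},
    {"travel": [30, -16, 0], "rotation": [0, 0, 0], "gripper": 85},
    {"travel": [30, -16, 0], "rotation": [0, 0, 0], "gripper": 85},
    {"travel": [30, -16, 0], "rotation": [0, 0, 0], "gripper": 85},
  ],
)

```text
clock: 0.93
tcp_pos: [0.4118, -0.2955, 0.2016]
orientation: [-3.116, -0.396, 0.001]
wrist_force: [0.7, -0.3, 0.2]
gripper_width: 0.992
gripper_force: 0.0
```

```bash
cat > st.py <<'E'
from h import *
s=r.sense(); R=Ro.from_rotvec(s["orientation"]).as_matrix(); p=np.array(s["tcp_pos"])*1000
ya=np.deg2rad(14.59); A=np.array([[np.cos(ya),np.sin(ya)],[-np.sin(ya),np.cos(ya)]])
print("t",s["clock"],"tcp",p.round(1),"riserframe",(A@(p[:2]-[566.9,-72.6])).round(1),"yaw x",np.arctan2(R[1,0],R[0,0]).round(4),"z",R[:,2].round(3),"F",np.round(s["wrist_force"],2))
e=np.array([*(np.array([566.9,-72.6])+A.T@np.array([-90,-113])),120])-p
print("to pre-push, tool axes",(R.T@e).round(1))
E
python3 st.py
```

```text
t 0.9333 tcp [ 411.8 -295.5  201.6] riserframe [-206.3 -176.6] yaw x 0.2527 z [-0.  0. -1.] F [ 0.67 -0.34  0.19]
to pre-push, tool axes [116.2 -63.8  81.6]
```

arm_command(
  motion=[
    {"travel": [29, -16, 0], "rotation": [0, 0, 0], "gripper": 85},
    {"travel": [29, -16, 0], "rotation": [0, 0, 0], "gripper": 85},
    {"travel": [29, -16, 10], "rotation": [0, 0, 0], "gripper": 85},
    {"travel": [29, -15, 20], "rotation": [0, 0, 0], "gripper": 85},
    {"travel": [0, 0, 30], "rotation": [0, 0, 0], "gripper": 85},
  ],
)

```text
clock: 1.35
tcp_pos: [0.5124, -0.204, 0.1428]
orientation: [3.115, 0.403, 0.008]
wrist_force: [-0.1, -0.2, -0.1]
gripper_width: 0.999
gripper_force: 0.0
```

arm_command(
  motion=[
    {"travel": [0, 0, 30], "rotation": [0, 0, 0], "gripper": 85},
    {"travel": [0, 0, 25], "rotation": [0, 0, 0], "gripper": 85},
    {"travel": [0, 0, 15], "rotation": [0, 0, 0], "gripper": 85},
    {"travel": [0, 0, 5], "rotation": [0, 0, 0], "gripper": 85},
    {"travel": [0, 0, 0], "rotation": [0, 0, 0], "gripper": 85},
  ],
)

```text
clock: 1.77
tcp_pos: [0.5063, -0.2064, 0.0653]
orientation: [-3.115, -0.396, 0.005]
wrist_force: [0.4, 0.8, -0.4]
gripper_width: 0.991
gripper_force: 0.0
```

```bash
python3 st.py; python3 - <<'E'
from h import *
im,d,X=cloud("side"); np.savez("side1.npz",im=im,X=X); save(cv2.resize(im[180:360,230:440],None,fx=3,fy=3),"side1.png")
E
```

```text
t 1.7667 tcp [ 506.3 -206.4   65.3] riserframe [ -92.3 -114.2] yaw x 0.2529 z [-0.003  0.001 -1.   ] F [ 0.41  0.79 -0.36]
to pre-push, tool axes [  2.2  -1.3 -54.7]
```

View pics/side1.png

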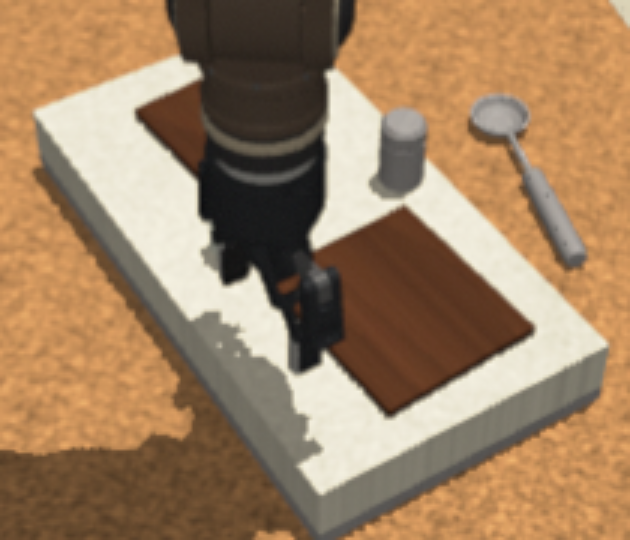

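The crop shows the open fingers just behind the board's back edge (near tip at (303,368)), about 18 mm above the riser. I'll lower gently.

arm_command(
  motion=[
    {"travel": [0, 0, 5], "rotation": [0, 0, 0], "gripper": 85},
    {"travel": [0, 0, 5], "rotation": [0, 0, 0], "gripper": 85},
    {"travel": [0, 0, 2], "rotation": [0, 0, 0], "gripper": 85},
    {"travel": [0, 0, 1], "rotation": [0, 0, 0], "gripper": 85},
    {"travel": [0, 0, 0], "rotation": [0, 0, 0], "gripper": 85},
  ],
)

```text
clock: 2.23
tcp_pos: [0.5075, -0.207, 0.054]
orientation: [3.116, 0.396, 0.0]
wrist_force: [-0.0, 0.2, -0.0]
gripper_width: 0.999
gripper_force: 0.0
```

arm_command(
  motion=[
    {"travel": [0, 0, 1], "rotation": [0, 0, 0], "gripper": 85},
    {"travel": [0, 0, 0], "rotation": [0, 0, 0], "gripper": 85},
    {"travel": [0, 0, 0], "rotation": [0, 0, 0], "gripper": 85},
    {"travel": [0, 0, 0], "rotation": [0, 0, 0], "gripper": 85},
    {"travel": [0, 0, 0], "rotation": [0, 0, 0], "gripper": 85},
  ],
)

```text
clock: 2.65
tcp_pos: [0.5076, -0.2069, 0.053]
orientation: [3.116, 0.396, 0.0]
wrist_force: [-0.1, -0.4, 0.5]
gripper_width: 0.996
gripper_force: 0.0
```

```bash
python3 st.py; python3 - <<'E'
from h import *
im,d,X=cloud("side"); save(cv2.resize(im[230:330,300:420],None,fx=6,fy=6,interpolation=cv2.INTER_CUBIC),"side2.png")
E
```

```text
t 2.65 tcp [ 507.6 -206.9   53. ] riserframe [ -91.3 -115.1] yaw x 0.2527 z [ 0. -0. -1.] F [-0.12 -0.37  0.47]
to pre-push, tool axes [  1.3  -2.1 -67. ]
```

View pics/side2.png

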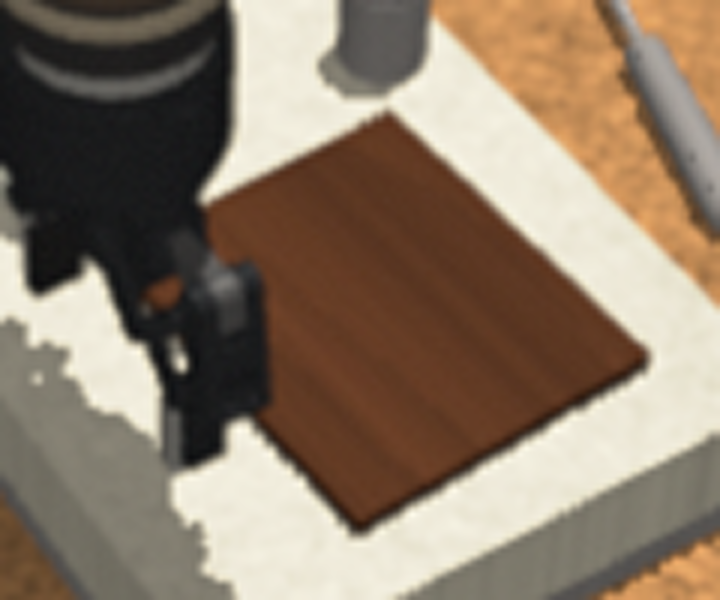

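The tips are just behind the board's back edge, with a clear gap and no contact. I'll go 2 mm lower, then slide forward.

arm_command(
  motion=[
    {"travel": [0, 0, 2], "rotation": [0, 0, 0], "gripper": 85},
    {"travel": [0, 0, 0], "rotation": [0, 0, 0], "gripper": 85},
    {"travel": [6, 0, 0], "rotation": [0, 0, 0], "gripper": 85},
    {"travel": [6, 0, 0], "rotation": [0, 0, 0], "gripper": 85},
    {"travel": [4, 0, 0], "rotation": [0, 0, 0], "gripper": 85},
  ],
)

```text
clock: 3.12
tcp_pos: [0.524, -0.2027, 0.051]
orientation: [3.116, 0.396, 0.001]
wrist_force: [-0.5, 0.0, 0.8]
gripper_width: 0.996
gripper_force: 0.0
```

arm_command(
  motion=[
    {"travel": [4, 0, 0], "rotation": [0, 0, 0], "gripper": 85},
    {"travel": [4, 0, 0], "rotation": [0, 0, 0], "gripper": 85},
    {"travel": [4, 0, 0], "rotation": [0, 0, 0], "gripper": 85},
    {"travel": [4, 0, 0], "rotation": [0, 0, 0], "gripper": 85},
    {"travel": [4, 0, 0], "rotation": [0, 0, 0], "gripper": 85},
  ],
)

```text
clock: 3.53
tcp_pos: [0.5428, -0.1978, 0.0508]
orientation: [-3.116, -0.396, 0.0]
wrist_force: [0.6, 1.0, 0.7]
gripper_width: 0.994
gripper_force: 0.0
```

```bash
python3 st.py; python3 - <<'E'
from meas import *
im,d,X=cloud("side"); save(cv2.resize(im[230:330,300:420],None,fx=5,fy=5,interpolation=cv2.INTER_CUBIC),"side3.png")
E
```

```text
t 3.5333 tcp [ 542.8 -197.8   50.8] riserframe [ -54.9 -115.1] yaw x 0.2529 z [-0.  0. -1.] F [0.62 1.04 0.66]
to pre-push, tool axes [-35.2  -2.  -69.2]
```

View pics/side3.png

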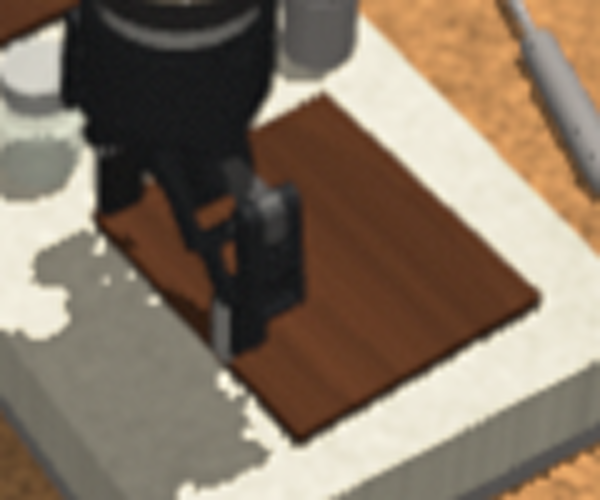

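The board hasn't moved. Its front corner is still at (540,297) in the crop, and the near tip at (228,355) is above the board. So the tips are higher than I assumed; I'll back off and find the riser surface by touch.

arm_command(
  motion=[
    {"travel": [-12, 0, 0], "rotation": [0, 0, 0], "gripper": 85},
    {"travel": [-12, 0, 0], "rotation": [0, 0, 0], "gripper": 85},
    {"travel": [-12, 0, 0], "rotation": [0, 0, 0], "gripper": 85},
    {"travel": [0, 0, 0], "rotation": [0, 0, 0], "gripper": 85},
    {"travel": [0, 0, 2], "rotation": [0, 0, 0], "gripper": 85},
  ],
)

```text
clock: 4.0
tcp_pos: [0.5066, -0.2074, 0.0495]
orientation: [3.116, 0.394, 0.001]
wrist_force: [0.1, -0.1, -0.5]
gripper_width: 0.999
gripper_force: 0.0
```

arm_command(
  motion=[
    {"travel": [0, 0, 1], "rotation": [0, 0, 0], "gripper": 85},
    {"travel": [0, 0, 0], "rotation": [0, 0, 0], "gripper": 85},
    {"travel": [0, 0, 1], "rotation": [0, 0, 0], "gripper": 85},
    {"travel": [0, 0, 0], "rotation": [0, 0, 0], "gripper": 85},
    {"travel": [0, 0, 0], "rotation": [0, 0, 0], "gripper": 85},
  ],
)

```text
clock: 4.42
tcp_pos: [0.5077, -0.2068, 0.0468]
orientation: [-3.116, -0.396, 0.0]
wrist_force: [-0.3, -0.1, 0.6]
gripper_width: 0.996
gripper_force: 0.0
```

```bash
python3 st.py; python3 - <<'E'
from meas import *
im,d,X=cloud("side"); save(cv2.resize(im[230:330,300:420],None,fx=6,fy=6,interpolation=cv2.INTER_CUBIC),"side4.png")
# lowest dark points of fingers
ya=np.deg2rad(14.59); A=np.array([[np.cos(ya),np.sin(ya)],[-np.sin(ya),np.cos(ya)]])
Y=(X[...,:2]-[.5669,-.0726])@A.T
g=im.max(-1)
for lo,hi in((-.185,-.15),(-.14,-.07)):
    m=(g<60)&(Y[...,0]>-.11)&(Y[...,0]<-.07)&(Y[...,1]>lo)&(Y[...,1]<hi)&(X[...,2]>.05)&(X[...,2]<.11)
    print(m.sum(),np.sort(X[...,2][m])[:8].round(4), [np.round(np.percentile(Y[...,k][m],[2,98]),4) for k in(0,1)] if m.any() else '')
E
```

```text
t 4.4167 tcp [ 507.7 -206.8   46.8] riserframe [ -91.1 -115. ] yaw x 0.2531 z [-0.  0. -1.] F [-0.31 -0.12  0.55]
to pre-push, tool axes [  1.1  -2.  -73.2]
15 [0.0978 0.0997 0.1002 0.101  0.1017 0.1043 0.1049 0.105 ] [array([-0.0986, -0.0887]), array([-0.173 , -0.1649])]
43 [0.0931 0.0937 0.094  0.0943 0.0949 0.0965 0.0966 0.0971] [array([-0.1028, -0.0834]), array([-0.0763, -0.0723])]
```

arm_command(
  motion=[
    {"travel": [0, 0, 1], "rotation": [0, 0, 0], "gripper": 85},
    {"travel": [0, 0, 0], "rotation": [0, 0, 0], "gripper": 85},
    {"travel": [0, 0, 1], "rotation": [0, 0, 0], "gripper": 85},
    {"travel": [0, 0, 0], "rotation": [0, 0, 0], "gripper": 85},
    {"travel": [0, 0, 0], "rotation": [0, 0, 0], "gripper": 85},
  ],
)

```text
clock: 4.88
tcp_pos: [0.5075, -0.2069, 0.0448]
orientation: [-3.116, -0.396, 0.0]
wrist_force: [-0.3, 1.1, -0.2]
gripper_width: 0.991
gripper_force: 0.0
```

```bash
python3 st.py
```

```text
t 4.8833 tcp [ 507.5 -206.9   44.8] riserframe [ -91.3 -115. ] yaw x 0.2528 z [-0.  0. -1.] F [-0.29  1.07 -0.2 ]
to pre-push, tool axes [  1.3  -2.  -75.2]
```

arm_command(
  motion=[
    {"travel": [0, 0, 1], "rotation": [0, 0, 0], "gripper": 85},
    {"travel": [0, 0, 0], "rotation": [0, 0, 0], "gripper": 85},
    {"travel": [0, 0, 1], "rotation": [0, 0, 0], "gripper": 85},
    {"travel": [0, 0, 0], "rotation": [0, 0, 0], "gripper": 85},
    {"travel": [0, 0, 0], "rotation": [0, 0, 0], "gripper": 85},
  ],
)

```text
clock: 5.3
tcp_pos: [0.5075, -0.2069, 0.0428]
orientation: [-3.116, -0.396, 0.0]
wrist_force: [-0.4, -0.2, -0.1]
gripper_width: 0.993
gripper_force: 0.0
```

```bash
python3 st.py;  python3 - <<'E'
from meas import *
im,d,X=cloud("side"); save(cv2.resize(im[230:330,300:420],None,fx=6,fy=6,interpolation=cv2.INTER_CUBIC),"side5.png")
E
```

```text
t 5.3 tcp [ 507.5 -206.9   42.8] riserframe [ -91.4 -115. ] yaw x 0.2528 z [-0.  0. -1.] F [-0.43 -0.22 -0.14]
to pre-push, tool axes [  1.3  -2.  -77.2]
```

View pics/side5.png

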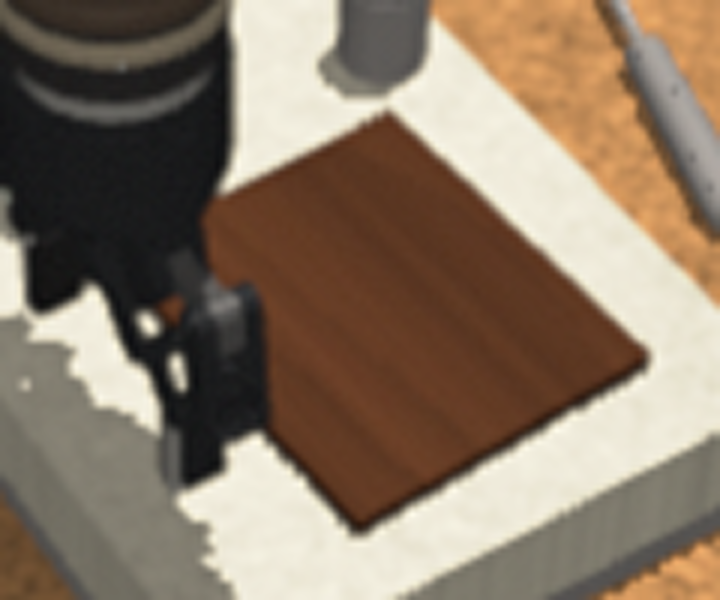

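Near finger tip is at crop (180,488), i.e. full-image pixel (330,311). I'll compare that with the projection to find the tip height.

```bash
python3 - <<'E'
from h import *
p=r.camera_params("side");K=np.array(p["camera_matrix"]);R=np.array(p["R"]);t=np.array(p["t"]).reshape(3)
ya=np.deg2rad(14.59); A=np.array([[np.cos(ya),np.sin(ya)],[-np.sin(ya),np.cos(ya)]])
for x in(-102,-91,-80):
  for y in (-172,-158):
    for z in(60,65,70,75):
      w=np.array([*(np.array([566.9,-72.6])+A.T@np.array([x,y])),z])/1000
      q=cv2.projectPoints(w.reshape(1,1,3),cv2.Rodrigues(R)[0],t,K,np.array([p["k1"],0,0,0.]))[0].ravel()
      print(x,y,z,((q-[300,230])*6).round(0))
E
```

```text
-102 -172 60 [181. 557.]
-102 -172 65 [181. 548.]
-102 -172 70 [181. 539.]
-102 -172 75 [181. 529.]
-102 -158 60 [159. 529.]
-102 -158 65 [159. 519.]
-102 -158 70 [159. 510.]
-102 -158 75 [159. 501.]
-91 -172 60 [209. 543.]
-91 -172 65 [209. 534.]
-91 -172 70 [209. 525.]
-91 -172 75 [209. 515.]
-91 -158 60 [187. 515.]
-91 -158 65 [186. 506.]
-91 -158 70 [186. 496.]
-91 -158 75 [186. 487.]
-80 -172 60 [236. 529.]
-80 -172 65 [236. 520.]
-80 -172 70 [236. 511.]
-80 -172 75 [237. 502.]
-80 -158 60 [214. 501.]
-80 -158 65 [214. 492.]
-80 -158 70 [214. 483.]
-80 -158 75 [214. 473.]
```

The tips look to be around z = 70–75 mm, so there's room. I'll keep lowering carefully.

arm_command(
  motion=[
    {"travel": [0, 0, 1], "rotation": [0, 0, 0], "gripper": 85},
    {"travel": [0, 0, 1], "rotation": [0, 0, 0], "gripper": 85},
    {"travel": [0, 0, 1], "rotation": [0, 0, 0], "gripper": 85},
    {"travel": [0, 0, 1], "rotation": [0, 0, 0], "gripper": 85},
    {"travel": [0, 0, 0], "rotation": [0, 0, 0], "gripper": 85},
  ],
)

```text
clock: 5.77
tcp_pos: [0.5073, -0.2069, 0.0386]
orientation: [-3.116, -0.396, 0.001]
wrist_force: [-0.1, 0.1, -0.1]
gripper_width: 0.994
gripper_force: 0.0
```

arm_command(
  motion=[
    {"travel": [0, 0, 1], "rotation": [0, 0, 0], "gripper": 85},
    {"travel": [0, 0, 1], "rotation": [0, 0, 0], "gripper": 85},
    {"travel": [0, 0, 0], "rotation": [0, 0, 0], "gripper": 85},
    {"travel": [0, 0, 0], "rotation": [0, 0, 0], "gripper": 85},
    {"travel": [0, 0, 0], "rotation": [0, 0, 0], "gripper": 85},
  ],
)

```text
clock: 6.18
tcp_pos: [0.5075, -0.2069, 0.0369]
orientation: [-3.117, -0.396, -0.0]
wrist_force: [-0.8, 0.0, 0.1]
gripper_width: 0.997
gripper_force: 0.0
```

```bash
python3 st.py;  python3 - <<'E'
from meas import *
im,d,X=cloud("side"); save(cv2.resize(im[230:330,300:420],None,fx=6,fy=6,interpolation=cv2.INTER_CUBIC),"side6.png")
E
```

```text
t 6.1833 tcp [ 507.5 -206.9   36.9] riserframe [ -91.3 -115. ] yaw x 0.2528 z [ 0.  0. -1.] F [-0.76  0.02  0.13]
to pre-push, tool axes [  1.3  -2.  -83.1]
```

View pics/side6.png

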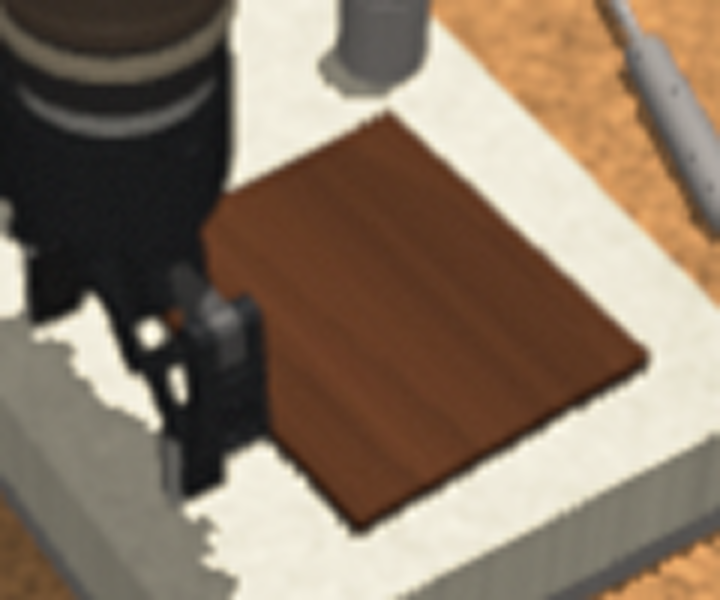

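The near tip is now at crop (182,500), still clear of the surface; the body stays clear of the jar. Lowering on.

arm_command(
  motion=[
    {"travel": [0, 0, 1], "rotation": [0, 0, 0], "gripper": 85},
    {"travel": [0, 0, 0], "rotation": [0, 0, 0], "gripper": 85},
    {"travel": [0, 0, 1], "rotation": [0, 0, 0], "gripper": 85},
    {"travel": [0, 0, 0], "rotation": [0, 0, 0], "gripper": 85},
    {"travel": [0, 0, 0], "rotation": [0, 0, 0], "gripper": 85},
  ],
)

```text
clock: 6.65
tcp_pos: [0.5075, -0.2069, 0.0348]
orientation: [-3.116, -0.396, 0.0]
wrist_force: [0.6, -0.6, 0.1]
gripper_width: 0.994
gripper_force: 0.0
```

arm_command(
  motion=[
    {"travel": [0, 0, 1], "rotation": [0, 0, 0], "gripper": 85},
    {"travel": [0, 0, 0], "rotation": [0, 0, 0], "gripper": 85},
    {"travel": [0, 0, 0], "rotation": [0, 0, 0], "gripper": 85},
    {"travel": [0, 0, 0], "rotation": [0, 0, 0], "gripper": 85},
    {"travel": [0, 0, 0], "rotation": [0, 0, 0], "gripper": 85},
  ],
)

```text
clock: 7.07
tcp_pos: [0.5076, -0.2069, 0.0339]
orientation: [-3.116, -0.396, -0.0]
wrist_force: [-0.4, -0.1, -0.0]
gripper_width: 0.992
gripper_force: 0.0
```

arm_command(
  motion=[
    {"travel": [0, 0, 1], "rotation": [0, 0, 0], "gripper": 85},
    {"travel": [0, 0, 0], "rotation": [0, 0, 0], "gripper": 85},
    {"travel": [0, 0, 0], "rotation": [0, 0, 0], "gripper": 85},
    {"travel": [0, 0, 0], "rotation": [0, 0, 0], "gripper": 85},
    {"travel": [0, 0, 0], "rotation": [0, 0, 0], "gripper": 85},
  ],
)

```text
clock: 7.48
tcp_pos: [0.5075, -0.2069, 0.0329]
orientation: [3.117, 0.396, 0.0]
wrist_force: [0.2, -0.2, 0.1]
gripper_width: 0.992
gripper_force: 0.0
```

arm_command(
  motion=[
    {"travel": [0, 0, 1], "rotation": [0, 0, 0], "gripper": 85},
    {"travel": [0, 0, 0], "rotation": [0, 0, 0], "gripper": 85},
    {"travel": [0, 0, 0], "rotation": [0, 0, 0], "gripper": 85},
    {"travel": [0, 0, 0], "rotation": [0, 0, 0], "gripper": 85},
    {"travel": [0, 0, 0], "rotation": [0, 0, 0], "gripper": 85},
  ],
)

```text
clock: 7.9
tcp_pos: [0.5075, -0.2069, 0.0319]
orientation: [-3.117, -0.396, 0.0]
wrist_force: [-0.4, 0.3, -0.7]
gripper_width: 0.996
gripper_force: 0.0
```

arm_command(
  motion=[
    {"travel": [0, 0, 1], "rotation": [0, 0, 0], "gripper": 85},
    {"travel": [0, 0, 0], "rotation": [0, 0, 0], "gripper": 85},
    {"travel": [0, 0, 0], "rotation": [0, 0, 0], "gripper": 85},
    {"travel": [0, 0, 0], "rotation": [0, 0, 0], "gripper": 85},
    {"travel": [0, 0, 0], "rotation": [0, 0, 0], "gripper": 85},
  ],
)

```text
clock: 8.32
tcp_pos: [0.5075, -0.2069, 0.0309]
orientation: [3.117, 0.396, 0.0]
wrist_force: [0.3, -0.6, 0.4]
gripper_width: 0.999
gripper_force: 0.0
```

arm_command(
  motion=[
    {"travel": [0, 0, 1], "rotation": [0, 0, 0], "gripper": 85},
    {"travel": [0, 0, 0], "rotation": [0, 0, 0], "gripper": 85},
    {"travel": [0, 0, 0], "rotation": [0, 0, 0], "gripper": 85},
    {"travel": [0, 0, 0], "rotation": [0, 0, 0], "gripper": 85},
    {"travel": [0, 0, 0], "rotation": [0, 0, 0], "gripper": 85},
  ],
)

```text
clock: 8.73
tcp_pos: [0.5075, -0.2069, 0.0299]
orientation: [-3.117, -0.396, 0.0]
wrist_force: [-0.9, 0.3, 0.4]
gripper_width: 0.994
gripper_force: 0.0
```

```bash
python3 - <<'E'
from h import *
for f in("side2","side5","side6"):
    c=cv2.imread(f"pics/{f}.png").max(-1); col=c[:,186:200].mean(1); print(f,[i for i in range(420,560) if col[i]<100][-1])
im,d,X=cloud("side"); b=cv2.resize(im[230:330,300:420],None,fx=6,fy=6,interpolation=cv2.INTER_CUBIC); c=b.max(-1);col=c[:,186:200].mean(1); print([i for i in range(420,580) if col[i]<100][-1])
save(b,"side7.png")
E
```

```text
side2 466
side5 484
side6 496
512
```

View pics/side7.png

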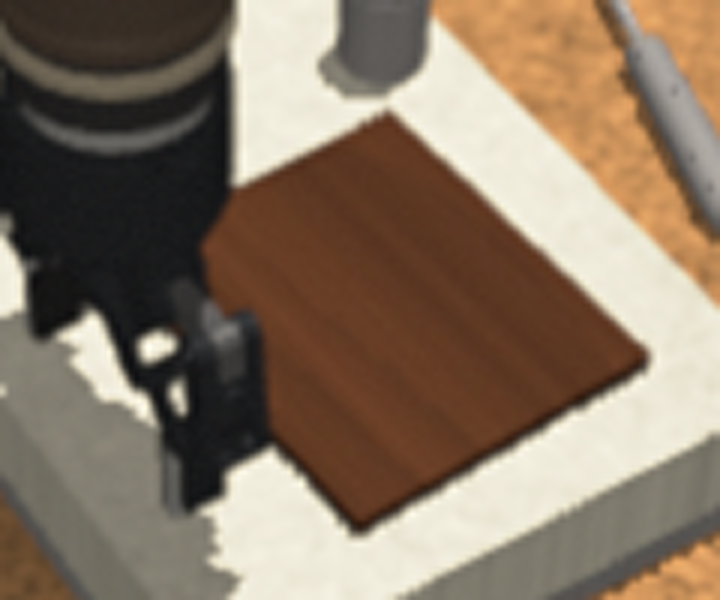

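```bash
python3 - <<'E'
from h import *
np.set_printoptions(suppress=True,linewidth=200)
im,d,X=cloud("side")
ya=np.deg2rad(14.59); A=np.array([[np.cos(ya),np.sin(ya)],[-np.sin(ya),np.cos(ya)]])
Y=(X[...,:2]-[.5669,-.0726])@A.T*1000
for u in (328,330,332,334,336):
  for v in range(304,320,2): print(u,v,im[v,u],Y[v,u].round(0),(X[v,u,2]*1000).round(1))
E
```

```text
328 304 [32 32 33] [-107. -172.] 123.1
328 306 [85 84 80] [-101. -163.] 103.8
328 308 [93 91 87] [-102. -165.] 99.9
328 310 [90 89 85] [-102. -163.] 91.7
328 312 [90 90 85] [-102. -165.] 86.9
328 314 [92 92 87] [-103. -165.] 81.2
328 316 [118 115 104] [ -96. -155.] 59.1
328 318 [134 130 116] [ -99. -159.] 58.6
330 304 [25 25 28] [-102. -172.] 119.9
330 306 [32 32 31] [ -99. -167.] 106.8
330 308 [41 43 41] [ -99. -167.] 99.5
330 310 [42 42 41] [ -98. -166.] 92.2
330 312 [48 48 46] [ -97. -164.] 83.1
330 314 [67 66 63] [ -98. -166.] 79.2
330 316 [119 116 105] [ -97. -164.] 70.4
330 318 [130 126 113] [ -95. -161.] 59.0
332 304 [23 23 24] [-104. -183.] 132.0
332 306 [24 25 25] [-103. -180.] 122.2
332 308 [24 24 25] [-104. -183.] 120.2
332 310 [24 24 25] [ -97. -172.] 97.4
332 312 [25 25 26] [ -99. -174.] 94.5
332 314 [60 59 53] [ -98. -173.] 86.8
332 316 [131 127 114] [ -88. -157.] 57.0
332 318 [130 125 112] [ -92. -163.] 58.4
334 304 [26 26 26] [-103. -188.] 137.0
334 306 [25 24 25] [nan nan] nan
334 308 [24 24 25] [-103. -188.] 125.3
334 310 [23 24 24] [-104. -189.] 120.8
334 312 [24 24 25] [ -93. -172.] 89.1
334 314 [173 167 149] [ -92. -170.] 79.3
334 316 [143 139 124] [ -87. -163.] 61.9
334 318 [128 124 111] [ -89. -166.] 60.0
336 304 [26 26 28] [ -99. -189.] 135.5
336 306 [31 32 33] [-100. -190.] 130.3
336 308 [28 29 29] [-100. -190.] 124.4
336 310 [38 37 35] [ -89. -173.] 92.8
336 312 [74 71 64] [ -88. -172.] 85.3
336 314 [240 236 215] [ -79. -157.] 57.0
336 316 [241 236 219] [ -83. -164.] 60.1
336 318 [213 205 182] [ -86. -168.] 60.7
```

The depth data puts the open fingertips at z ≈ 79 mm while the TCP reads 30 mm. The xy position agrees with the image, so I'll trust the camera for height. Another 15 mm down should put the tips near 64 mm.

arm_command(
  motion=[
    {"travel": [0, 0, 2], "rotation": [0, 0, 0], "gripper": 85},
    {"travel": [0, 0, 2], "rotation": [0, 0, 0], "gripper": 85},
    {"travel": [0, 0, 2], "rotation": [0, 0, 0], "gripper": 85},
    {"travel": [0, 0, 2], "rotation": [0, 0, 0], "gripper": 85},
    {"travel": [0, 0, 0], "rotation": [0, 0, 0], "gripper": 85},
  ],
)

```text
clock: 9.25
tcp_pos: [0.5072, -0.2068, 0.0213]
orientation: [-3.116, -0.396, 0.001]
wrist_force: [0.8, -0.3, -0.3]
gripper_width: 0.996
gripper_force: 0.0
```

```bash
cat > tip.py <<'E'
from h import *
ya=np.deg2rad(14.59); A=np.array([[np.cos(ya),np.sin(ya)],[-np.sin(ya),np.cos(ya)]])
im,d,X=cloud("side"); Y=(X[...,:2]-[.5669,-.0726])@A.T*1000
tx=(A@(np.array(r.sense()["tcp_pos"])[:2]*1000-[566.9,-72.6]))[0]
m=(Y[...,0]>tx-14)&(Y[...,0]<tx+12)&(Y[...,1]<-160)&(Y[...,1]>-176)&(X[...,2]>.066)&(X[...,2]<.12)&(im.max(-1)<105)
z=np.sort(X[...,2][m]*1000); print("near finger low z",z[:10].round(1),m.sum())
E
python3 st.py; python3 tip.py
```

```text
t 9.25 tcp [ 507.2 -206.8   21.3] riserframe [ -91.6 -114.8] yaw x 0.2528 z [-0.001  0.    -1.   ] F [ 0.75 -0.31 -0.26]
to pre-push, tool axes [  1.5  -1.9 -98.7]
near finger low z [68.4 68.8 70.2 71.  71.1 71.7 71.8 72.3 73.1 73.4] 96
```

arm_command(
  motion=[
    {"travel": [0, 0, 1], "rotation": [0, 0, 0], "gripper": 85},
    {"travel": [0, 0, 1], "rotation": [0, 0, 0], "gripper": 85},
    {"travel": [0, 0, 1], "rotation": [0, 0, 0], "gripper": 85},
    {"travel": [0, 0, 1], "rotation": [0, 0, 0], "gripper": 85},
    {"travel": [0, 0, 0], "rotation": [0, 0, 0], "gripper": 85},
  ],
)

```text
clock: 9.72
tcp_pos: [0.5075, -0.2069, 0.0177]
orientation: [-3.117, -0.396, 0.0]
wrist_force: [0.5, 0.2, -0.5]
gripper_width: 0.992
gripper_force: 0.0
```

arm_command(
  motion=[
    {"travel": [0, 0, 1], "rotation": [0, 0, 0], "gripper": 85},
    {"travel": [0, 0, 0], "rotation": [0, 0, 0], "gripper": 85},
    {"travel": [0, 0, 1], "rotation": [0, 0, 0], "gripper": 85},
    {"travel": [0, 0, 0], "rotation": [0, 0, 0], "gripper": 85},
    {"travel": [0, 0, 0], "rotation": [0, 0, 0], "gripper": 85},
  ],
)

```text
clock: 10.13
tcp_pos: [0.5076, -0.2069, 0.0176]
orientation: [3.116, 0.396, 0.002]
wrist_force: [-4.5, 0.6, 11.9]
gripper_width: 0.993
gripper_force: 6.0
```

```bash
python3 tip.py
```

```text
near finger low z [67.3 67.4 67.9 68.7 69.1 69.9 70.  70.  70.5 70.5] 100
```

Contact with the riser: 12 N at TCP z ≈ 17.6 mm. I'll lift so the tips ride about 3 mm above the surface, then push.

arm_command(
  motion=[
    {"travel": [0, 0, -4.5], "rotation": [0, 0, 0], "gripper": 85},
    {"travel": [0, 0, 0], "rotation": [0, 0, 0], "gripper": 85},
    {"travel": [4, 0, 0], "rotation": [0, 0, 0], "gripper": 85},
    {"travel": [4, 0, 0], "rotation": [0, 0, 0], "gripper": 85},
    {"travel": [4, 0, 0], "rotation": [0, 0, 0], "gripper": 85},
  ],
)

```text
clock: 10.6
tcp_pos: [0.5195, -0.2038, 0.0201]
orientation: [-3.116, -0.396, 0.0]
wrist_force: [0.1, 0.3, 0.1]
gripper_width: 0.991
gripper_force: 0.0
```

arm_command(
  motion=[
    {"travel": [4, 0, 0], "rotation": [0, 0, 0], "gripper": 85},
    {"travel": [4, 0, 0], "rotation": [0, 0, 0], "gripper": 85},
    {"travel": [4, 0, 0], "rotation": [0, 0, 0], "gripper": 85},
    {"travel": [3, 0, 0], "rotation": [0, 0, 0], "gripper": 85},
    {"travel": [3, 0, 0], "rotation": [0, 0, 0], "gripper": 85},
  ],
)

```text
clock: 11.02
tcp_pos: [0.5367, -0.1992, 0.0201]
orientation: [-3.116, -0.396, 0.001]
wrist_force: [-1.8, -0.1, -0.8]
gripper_width: 0.994
gripper_force: 0.4
```

```bash
python3 st.py; cat > bd.py <<'E'
from meas import *
im,d,X=cloud("top"); ya=np.deg2rad(14.59); A=np.array([[np.cos(ya),np.sin(ya)],[-np.sin(ya),np.cos(ya)]])
Y=(X[...,:2]-[.5669,-.0726])@A.T*1000; Z=X[...,2]
g=im.astype(int).sum(-1); sat=im.max(-1).astype(int)-im.min(-1)
b=(g<230)&(sat>20)&(Z>.058)&(Z<.082)&(Y[...,1]<-25)&(Y[...,1]>-200)&(Y[...,0]>-70)&(Y[...,0]<190)
P=Y[b]
# front edge: per y-bin max x, robust line fit
ys=np.arange(-180,-48,4.); f=[(y,np.sort(P[abs(P[:,1]-y)<3][:,0])[-2:].mean()) for y in ys if (abs(P[:,1]-y)<3).sum()>4]
f=np.array(f); L=cv2.fitLine(f.astype(np.float32),cv2.DIST_HUBER,0,.01,.01).ravel(); s=L[1]/L[0]
x0=L[3]+s*(-113-L[2]); print("front x at y=-113:",round(float(x0),1),"slope(rad, + = board yaw -)",round(float(s),4),"y range",np.percentile(P[:,1],[1,99]).round(1),"x min",P[:,0].min().round(1),"z",np.median(Z[b]).round(4))
for k,v in measure(im,X).items(): print(k,*v)
E
python3 bd.py
```

```text
t 11.0167 tcp [ 536.7 -199.2   20.1] riserframe [ -61.2 -114.9] yaw x 0.2531 z [-0.001  0.    -1.   ] F [-1.81 -0.13 -0.83]
to pre-push, tool axes [-28.9  -1.9 -99.8]
front x at y=-113: 76.1 slope(rad, + = board yaw -) -0.0369 y range [-174.3  -43.4] x min -47.9 z 0.0695
brown1 1887 0.0695 (array([ 611.5, -179.9]), array([122.5, 146.8]), 16.87) [383. 230.]
brown2 1477 0.0697 (array([535.9,  47.3]), array([95.9, 93.7]), 19.58) [299. 263.]
riser 13280 0.0608 (array([566.5, -72.5]), array([241.5, 439.8]), 14.66)
tall1 208 0.123 (array([654.4, -53. ]), array([33.6, 33.6]), 88.59) [341. 212.]
tall3 216 0.125 (array([510.9, -85.4]), array([33.3, 34.4]), 89.8) [356. 271.]
tall4 41 0.138 (array([ 515.4, -129.9]), array([24.9,  8.7]), 28.64) [375. 268.]
tall5 49 0.14 (array([ 515. , -159.6]), array([12.6, 31.4]), 0.98) [389. 268.]
```

Contact made: the board is squaring up (0.057 → 0.037 rad) with about 2 N. Continuing.

arm_command(
  motion=[
    {"travel": [4, 0, 0], "rotation": [0, 0, 0], "gripper": 85},
    {"travel": [4, 0, 0], "rotation": [0, 0, 0], "gripper": 85},
    {"travel": [4, 0, 0], "rotation": [0, 0, 0], "gripper": 85},
    {"travel": [4, 0, 0], "rotation": [0, 0, 0], "gripper": 85},
    {"travel": [4, 0, 0], "rotation": [0, 0, 0], "gripper": 85},
  ],
)

```text
clock: 11.48
tcp_pos: [0.5563, -0.1944, 0.0204]
orientation: [3.117, 0.396, 0.0]
wrist_force: [-0.5, -0.6, 0.0]
gripper_width: 0.995
gripper_force: 0.3
```

arm_command(
  motion=[
    {"travel": [4, 0, 0], "rotation": [0, 0, 0], "gripper": 85},
    {"travel": [4, 0, 0], "rotation": [0, 0, 0], "gripper": 85},
    {"travel": [4, 0, 0], "rotation": [0, 0, 0], "gripper": 85},
    {"travel": [4, 0, 0], "rotation": [0, 0, 0], "gripper": 85},
    {"travel": [2, 0, 0], "rotation": [0, 0, 0], "gripper": 85},
  ],
)

```text
clock: 11.9
tcp_pos: [0.574, -0.1898, 0.0204]
orientation: [3.116, 0.396, 0.0]
wrist_force: [-1.0, -0.1, -0.1]
gripper_width: 0.997
gripper_force: 0.5
```

```bash
python3 st.py; python3 bd.py
```

```text
t 11.9 tcp [ 574.  -189.8   20.4] riserframe [ -22.7 -115.2] yaw x 0.253 z [ 0. -0. -1.] F [-0.99 -0.07 -0.1 ]
to pre-push, tool axes [-67.3  -2.1 -99.6]
front x at y=-113: 113.2 slope(rad, + = board yaw -) -0.0051 y range [-159.9  -46.3] x min -5.6 z 0.0694
brown1 1635 0.0694 (array([ 646.7, -162.6]), array([120. , 124.4]), 14.8) [378. 216.]
brown2 1475 0.0697 (array([535.6,  47.2]), array([96.1, 93.6]), 19.29) [299. 263.]
riser 12141 0.0609 (array([560.7, -49.8]), array([241.3, 392.8]), 14.6)
tall1 210 0.124 (array([654.7, -52.9]), array([33.5, 35. ]), 89.99) [341. 212.]
tall3 101 0.14 (array([ 555.9, -141.1]), array([23.8, 49. ]), 8.54) [379. 252.]
tall4 217 0.126 (array([510.8, -85.4]), array([34.4, 33.2]), 0.22) [356. 271.]
```

arm_command(
  motion=[
    {"travel": [4, 0, 0], "rotation": [0, 0, 0], "gripper": 85},
    {"travel": [4, 0, 0], "rotation": [0, 0, 0], "gripper": 85},
    {"travel": [4, 0, 0], "rotation": [0, 0, 0], "gripper": 85},
    {"travel": [4, 0, 0], "rotation": [0, 0, 0], "gripper": 85},
    {"travel": [4, 0, 0], "rotation": [0, 0, 0], "gripper": 85},
  ],
)

```text
clock: 12.37
tcp_pos: [0.5931, -0.1848, 0.0204]
orientation: [3.117, 0.396, -0.0]
wrist_force: [-0.9, -0.2, -0.2]
gripper_width: 0.996
gripper_force: 0.5
```

arm_command(
  motion=[
    {"travel": [4, 0, 0], "rotation": [0, 0, 0], "gripper": 85},
    {"travel": [4, 0, 0], "rotation": [0, 0, 0], "gripper": 85},
    {"travel": [4, 0, 0], "rotation": [0, 0, 0], "gripper": 85},
    {"travel": [3, 0, 0], "rotation": [0, 0, 0], "gripper": 85},
    {"travel": [1, 0, 0], "rotation": [0, 0, 0], "gripper": 85},
  ],
)

```text
clock: 12.78
tcp_pos: [0.6088, -0.1808, 0.0204]
orientation: [3.116, 0.396, 0.0]
wrist_force: [-2.0, 0.3, 1.7]
gripper_width: 0.991
gripper_force: 0.8
```

```bash
python3 st.py; python3 bd.py
```

```text
t 12.7833 tcp [ 608.8 -180.8   20.4] riserframe [  13.3 -115.2] yaw x 0.2531 z [ 0. -0. -1.] F [-1.95  0.31  1.74]
to pre-push, tool axes [-103.3   -2.1  -99.6]
front x at y=-113: 149.6 slope(rad, + = board yaw -) 0.0005 y range [-150.9  -45.5] x min 30.0 z 0.0694
brown1 1531 0.0694 (array([ 680. , -147.6]), array([122.3, 114.9]), 14.01) [373. 202.]
brown2 1477 0.0698 (array([535.8,  47.4]), array([95.4, 93.5]), 19.17) [299. 263.]
riser 11883 0.0609 (array([575. , -39.5]), array([274.1, 379.8]), 14.57)
tall1 207 0.127 (array([653.8, -53. ]), array([34.7, 34.2]), 76.77) [341. 212.]
tall3 105 0.14 (array([ 586.5, -131.2]), array([51.4, 21.9]), 87.32) [375. 238.]
tall5 218 0.125 (array([510.6, -85.5]), array([33.9, 33.3]), 1.23) [356. 271.]
```

arm_command(
  motion=[
    {"travel": [3, 0, 0], "rotation": [0, 0, 0], "gripper": 85},
    {"travel": [3, 0, 0], "rotation": [0, 0, 0], "gripper": 85},
    {"travel": [1.5, 0, 0], "rotation": [0, 0, 0], "gripper": 85},
    {"travel": [0, 0, 0], "rotation": [0, 0, 0], "gripper": 85},
    {"travel": [-6, 0, 0], "rotation": [0, 0, 0], "gripper": 85},
  ],
)

```text
clock: 13.25
tcp_pos: [0.6105, -0.1803, 0.0203]
orientation: [-3.116, -0.397, -0.001]
wrist_force: [0.7, 0.7, 0.3]
gripper_width: 0.995
gripper_force: 0.0
```

arm_command(
  motion=[
    {"travel": [-12, 0, 0], "rotation": [0, 0, 0], "gripper": 85},
    {"travel": [-12, 0, 0], "rotation": [0, 0, 0], "gripper": 85},
    {"travel": [0, 0, -20], "rotation": [0, 0, 0], "gripper": 85},
    {"travel": [0, 0, -35], "rotation": [0, 0, 0], "gripper": 85},
    {"travel": [0, 0, -35], "rotation": [0, 0, 0], "gripper": 85},
  ],
)

```text
clock: 13.67
tcp_pos: [0.5846, -0.1863, 0.1102]
orientation: [-3.115, -0.395, 0.005]
wrist_force: [1.1, -0.4, 1.3]
gripper_width: 0.996
gripper_force: 0.0
```

arm_command(
  motion=[
    {"travel": [0, 0, -30], "rotation": [0, 0, 0], "gripper": 85},
    {"travel": [-30, 0, -20], "rotation": [0, 0, 0], "gripper": 85},
    {"travel": [-40, 0, 0], "rotation": [0, 0, 0], "gripper": 85},
    {"travel": [-40, 0, 0], "rotation": [0, 0, 0], "gripper": 85},
    {"travel": [-40, 0, 0], "rotation": [0, 0, 0], "gripper": 85},
  ],
)

```text
clock: 14.08
tcp_pos: [0.4396, -0.2242, 0.1607]
orientation: [3.116, 0.397, 0.002]
wrist_force: [0.2, -0.1, 0.5]
gripper_width: 0.993
gripper_force: 0.0
```

arm_command(
  motion=[
    {"travel": [-40, 0, 0], "rotation": [0, 0, 0], "gripper": 85},
    {"travel": [-40, 0, 0], "rotation": [0, 0, 0], "gripper": 85},
    {"travel": [0, 0, 0], "rotation": [0, 0, 0], "gripper": 85},
    {"travel": [0, 0, 0], "rotation": [0, 0, 0], "gripper": 85},
    {"travel": [0, 0, 0], "rotation": [0, 0, 0], "gripper": 85},
  ],
)

```text
clock: 14.5
tcp_pos: [0.3639, -0.2443, 0.1608]
orientation: [3.116, 0.395, 0.002]
wrist_force: [-0.4, -0.8, 0.1]
gripper_width: 0.994
gripper_force: 0.0
```

```bash
python3 st.py; python3 bd.py; python3 - <<'E'
from h import *
im,_=r.get_image("top"); save(cv2.resize(im[130:330,220:470],None,fx=3,fy=3),"top9.png")
E
```

```text
t 14.5 tcp [ 363.9 -244.3  160.8] riserframe [-239.7 -115. ] yaw x 0.2519 z [ 0.002 -0.001 -1.   ] F [-0.44 -0.8   0.05]
to pre-push, tool axes [149.7  -2.5  41. ]
front x at y=-113: 157.7 slope(rad, + = board yaw -) 0.0068 y range [-188.9  -46.1] x min 30.6 z 0.0695
brown1 2859 0.0695 (array([ 688.9, -162.3]), array([129.4, 148. ]), 14.41) [383. 202.]
brown2 1491 0.0697 (array([536. ,  47.4]), array([96.1, 93.6]), 19.17) [299. 263.]
riser 17548 0.0608 (array([586.1, -67.7]), array([281.6, 440.3]), 14.65)
tall1 208 0.126 (array([654.1, -53.1]), array([33.9, 33.8]), 88.96) [341. 212.]
tall2 217 0.125 (array([510.9, -85.6]), array([34.1, 33.5]), 1.1) [356. 271.]
```

View pics/top9.png

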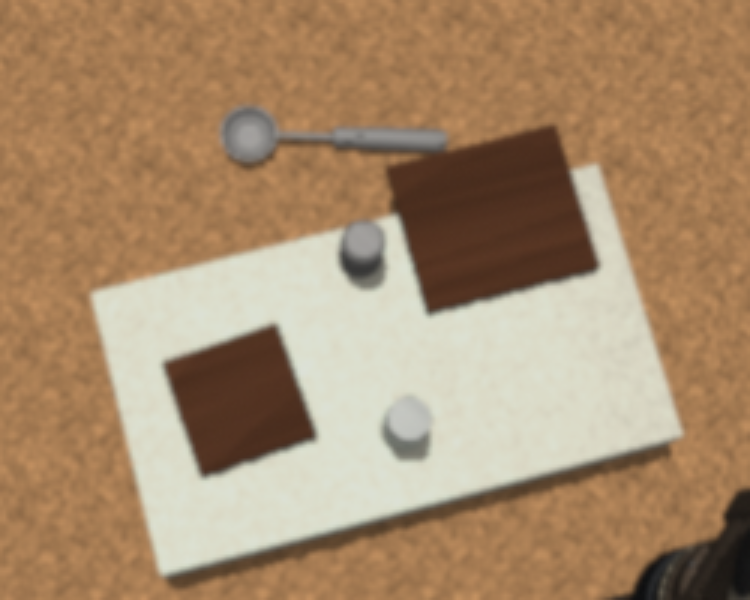

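The picture shows the board at crop (490,220), overhanging the far edge square and flat. The other things look unmoved. By the rectangle fit the overhang is about 40 mm and the board is square within 0.01 rad. Handing in.

```bash
python3 -c "
from plant import r
print(r.close_job())"
```

```text
the job is handed in; nothing more can be done
None
```

The oblong board now overhangs the riser's far edge by about 40 mm, square within 0.01 rad and lying flat; the small board, salt and jar measure unmoved, the gripper is clear of everything, and the job is handed in (no verdict was returned).

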